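Unplug the charged loggers and pack them in their carrying case

ROBOT

A 6-joint arm with a two-finger parallel gripper is mounted at the origin on a cart in front of the work surface, level with it; the furniture and walls round the work are solid. World frame = base frame: x ahead of the robot, y to its left, z up, the work surface at z = 0. Lengths are in m, angles in rad, forces in N, time in s.
With the tool pointing down it reaches from about 0.3 to 0.775 m from the base axis. Payload 14.6 kg.
Tool frame: the origin (TCP) lies midway between the tips of the shut fingers; the grasp point (between the pads) lies 19 mm behind it (bot.pinch_z is the distance from the TCP to the grasp point, in m); z points along the fingers, y is the line along which they close (so a half turn about z gives the same grasp; the last joint's range is limited). The gripper opens to 85 mm and grips with 20 to 120 N. Pads are 22 mm wide; open, the fingers measure 114 mm over their backs; the gripper's body (76 mm by 85 mm) begins 54 mm behind the grasp point. The pads swing forward as they close: fully open they stand 13 mm farther back than shut.
Start: joints at [-1.21, 0.3, 1.521, -0, 1.321, -0.067], TCP at [0.228, -0.5, 0.231] pointing down, gripper open.
Joint ranges: [-3.03, 3.03], [-0.79, 2.21], [0.23, 2.52], [-1.04, 4.18], [0, 3.07], [-2.55, 2.55]. Speed limits (rad/s): [2.22, 2.22, 2.57, 3.14, 3.14, 3.14].

INTERFACE

Orientations are given as [roll, pitch, yaw] about the fixed x, y, z axes, in that order (R = Rz(yaw) Ry(pitch) Rx(roll)).
In Python, from cell import bot gives the robot as it stands. The module is installed in compiled form; this text tells all that it offers.
- The arm moves only by the shell command python3 -m handwheel 'ROWS'. ROWS is JSON, a list of rows, each a list of 7 numbers: the shift along the tool's x, y, z normalised to -1 to 1, where 1 is 0.2 m, then the turn, a rotation vector about the tool's x, y, z normalised to -1 to 1, where 1 is 2 pi rad, then the opening, from -1 (shut) to 1 (fully open). In form: [[dx, dy, dz, rx, ry, rz, grip], ...]. A call has 1 to 12 rows; each row shifts and turns the commanded pose from where the row before left it, along the tool's axes as they then stand; what a row does not reach is not made up. A row lasts 1/12 s, in which the tool goes at most 41.7 mm and 7.16 degrees, less where a joint would pass 70% of its speed; a pose out of reach is approached as far as the arm can. A call with a number of a shift or a turn outside -1 to 1 is refused whole. A call with a gripper value outside its range is refused whole. The fingers move at their own pace and stop on an object; the grip force is fixed at half the most. Time passes only in rows, so rows that do not move let the fingers close. It gives the time, the measured TCP pose, the force, the opening and the grip force at its end, in the units of the state.
- bot.state(): the state, without advancing time (a new reading comes with each control period).
- bot.camera(name): name is "side" or "top"; returns a dict with "color" (400x640x3 uint8, red, green, blue), "K" (3x3 intrinsics, pixels), "distortion" ([k1, k2, p1, p2, k3] as OpenCV has them; the pictures are not rectified), "origin" and "orientation" of the camera in the world. Camera axes: x right, y down, z forward; pixel columns grow to the right and rows downward; lengths in m; the calibration is good to about 2 mm. A picture is of the moment at which its call begins. There is no depth.
- bot.hand_in(): hands the job in; it is judged then, once.
The state is a dict: "clock": time; "joint_pos": joint angles; "qvel": joint speeds; "tau": joint torques, N m; "position": TCP position; "tcp_rot": TCP orientation; "force": force on the tool from outside, world axes, zero at the start; "torque": the same for the moment, N m; "width": opening from 0.0 (shut) to 1.0 (fully open); "finger_force": force on a finger pad.
Only numpy, scipy, OpenCV 4.12 (cv2) and the standard library are available. Lean on these libraries where they do the work, as an engineer would, in place of code of your own. Each camera call takes 0.05 s, during which the arm holds its last target. There are 200 camera calls.

TASK

Pull the two flat loggers, the wide one and the narrow one, out of the charging dock and slide each into the bay of the carrying case that is made for its width, upright and fully home on the floor of the bay. Leave the round logger plugged in, and do not disturb the water bottle, the glass jar and the specimen cup.

Things in the scene. Friction and masses are not known exactly. Their poses are not given: they have to be found in the camera images.
- dock: Grey charging dock fixed on the worktop, a block 66 x 160 x 45 mm (x, y, z) with three alike sockets in its top, at y = -56, 0 and +56 mm. Origin: centre of its underside. In each socket two sprung balls snap into grooves of the plug: it takes a straight upward pull of some 10 to 18 N to free it.
- wide_logger: Wide flat white logger, loose, 0.07 kg, upright in one of the dock's sockets (any). Body 16 mm thick (x) x 42 wide (y) x 70 tall, over an aluminium plug tongue 12 x 18 mm, 27 mm long: 97 mm in all. Origin: centre of the tongue's lower end, z up; body from z = 27 to 97 mm. Plugged in, the origin is 18 mm above the worktop; 30 mm of upward travel frees the tongue of the socket.
- narrow_logger: Narrow flat white logger, like the wide one but only 28 mm wide (its y): body 16 x 28 x 70 mm over the same 12 x 18 x 27 mm tongue. Origin and axes as for the wide one.
- round_logger: Round white logger, a cylinder of 32 mm diameter and 55 mm tall over the same tongue, in the remaining socket; it stays there. Origin as for the wide one.
- case: Black carrying case, open-topped, fixed: 49 x 112 mm at its base (x, y), 52 mm tall. Origin: centre of its underside. Two bays end to end along its y, each 19 mm across x, long side along y, 46 mm deep, floor 6 mm thick; the mouths flare by 4 mm over the top 5 mm. A logger goes in tongue first, either way round; about half of it stays out.
- wide_bay (a point): Centre of the floor of the wide bay (19 x 45 mm in plan), 19.5 mm towards -y from the case's middle, 6 mm above the worktop; axes as the case.
- narrow_bay (a point): Centre of the floor of the narrow bay (19 x 31 mm in plan), 26.5 mm towards +y from the case's middle, 6 mm above the worktop; axes as the case.
- bottle: Water bottle, loose, 63 mm across and 236 mm tall, standing. Origin: centre of its underside.
- jar: Glass jar, loose, 72 mm across and 130 mm tall, standing. Origin: centre of its underside.
- cup: Specimen cup with a lid, loose, 69 mm across and 72 mm tall, standing. Origin: centre of its underside.
There are look-alikes about, which are no part of the job. Leave any yellow look-alike of the narrow_logger alone. Leave any orange look-alike of the cup alone.

How it is judged:
At the end, for the whole second after the job is handed in: Both flat loggers stand at rest in the bays of their own width: lower end within 4 mm of the bay floor's height and 8 mm of its centre, tilted less than 0.12 rad (7 degrees). The round logger is still plugged in (within 6 mm of its start), and bottle, jar and cup stand upright (z of wide_logger in the frame of wide_bay between -0.004 and 0.004 m and horizontal distance between wide_logger and wide_bay below 0.008 m and angle between each of wide_logger, narrow_logger's own z axis and vertical below 0.12 rad and z of narrow_logger in the frame of narrow_bay between -0.004 and 0.004 m and horizontal distance between narrow_logger and narrow_bay below 0.008 m and linear speed of each of wide_logger, narrow_logger below 0.02 m/s and distance of round_logger from where it was at the start of the episode below 0.006 m and angle between each of bottle, jar, cup's own z axis and vertical below 0.2 rad); the robot touches nothing.
It fails at once if the round logger is pulled out of its seat by 8 mm or more (distance of round_logger from where it was at the start of the episode above 0.008 m).
It fails at once if the water bottle is shifted by more than 20 mm (distance of bottle from where it was at the start of the episode above 0.02 m).
It fails at once if the glass jar is shifted by more than 20 mm (distance of jar from where it was at the start of the episode above 0.02 m).
It fails at once if the specimen cup is shifted by more than 20 mm (distance of cup from where it was at the start of the episode above 0.02 m).
It also fails if it takes over 72 s, if anything falls off the work surface, if the arm or the gripper's body presses on something with over 40 N, if the wrist force passes 120 N, or if a joint passes its speed limit or range.

## Working session

There is one attempt and no reset: what is moved stays moved. The work goes in short steps, Python scripts to look and compute and a shell command to move; the robot and the scene stay as the last step left them, time stands still between calls to the robot, and variables do not carry over. Pictures are saved under pics/ and viewed, at most 10 in all, crops included, and the job is handed in when it is done.

```bash
mkdir -p pics
python3 - <<'E'
from cell import bot
import cv2,numpy as np,pickle
np.set_printoptions(suppress=True,precision=4)
print(bot.state(),bot.pinch_z)
for n in("side","top"):
    c=bot.camera(n); cv2.imwrite(f"pics/{n}0.png",c["color"][:,:,::-1]); pickle.dump(c,open(f"{n}.pkl","wb"))
    print(n,c["K"],c["distortion"],c["origin"],c["orientation"])
E
```

```text
{'clock': 0.0, 'joint_pos': array([-1.2096,  0.3005,  1.5216,  0.    ,  1.3207, -0.0666]), 'qvel': array([-0.0006, -0.0013, -0.0002, -0.0006, -0.001 , -0.0003]), 'tau': array([  0.0009, -54.3494, -36.1797,  -0.    ,   0.004 ,   0.    ]), 'position': array([ 0.2281, -0.5002,  0.2307]), 'tcp_rot': array([-3.1404, -0.0001,  0.4278]), 'force': array([-0.5576, -0.2756, -0.1109]), 'torque': array([ 0.003 ,  0.0009, -0.0209]), 'finger_force': 0.0, 'width': 1.0011209282533076} 0.0187
side [[402.1855   0.     313.7126]
 [  0.     402.1855 200.7101]
 [  0.       0.       1.    ]] [-0.0702  0.      0.      0.      0.    ] [0.5231 0.8725 0.6155] [-2.1467  0.019  -3.1008]
top [[469.1494   0.     320.5263]
 [  0.     469.1494 202.6098]
 [  0.       0.       1.    ]] [-0.0042  0.      0.      0.      0.    ] [0.4737 0.0214 1.5433] [-3.0744 -0.0181 -1.5508]
```

View pics/side0.png

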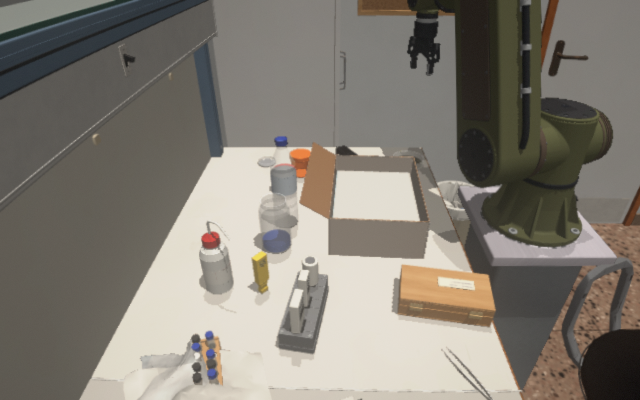

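View pics/top0.png

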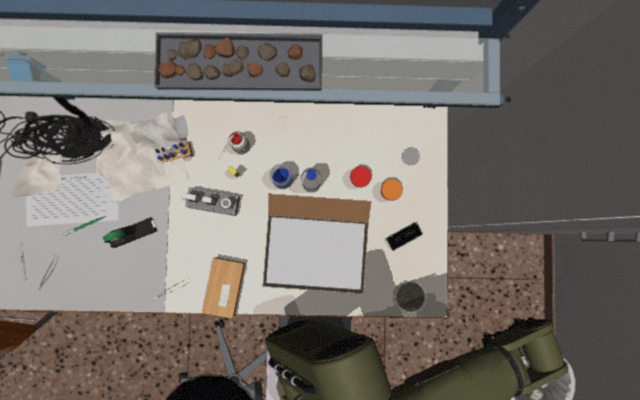

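Run:
```python
import cv2,numpy as np,pickle
T=pickle.load(open("top.pkl","rb"))["color"][:,:,::-1];S=pickle.load(open("side.pkl","rb"))["color"][:,:,::-1]
def crop(I,x,y,w,h,s):
    o=cv2.resize(I[y:y+h,x:x+w],None,fx=s,fy=s,interpolation=cv2.INTER_CUBIC)
    for i in range(0,w,10):
        cv2.line(o,(i*s,0),(i*s,8),(0,255,255),1);cv2.putText(o,str(x+i),(i*s,18),0,.35,(0,0,255),1)
    for i in range(0,h,10):
        cv2.line(o,(0,i*s),(8,i*s),(0,255,255),1);cv2.putText(o,str(y+i),(8,i*s+4),0,.35,(0,0,255),1)
    return o
a=np.hstack([crop(T,175,180,80,42,5),crop(T,375,215,80,42,5)])
b=np.hstack([crop(S,265,245,80,78,5)[:390],crop(S,320,130,80,78,5)])
cv2.imwrite("pics/c1.png",np.vstack([a,b]))
```

```text
(no output)
```

View pics/c1.png

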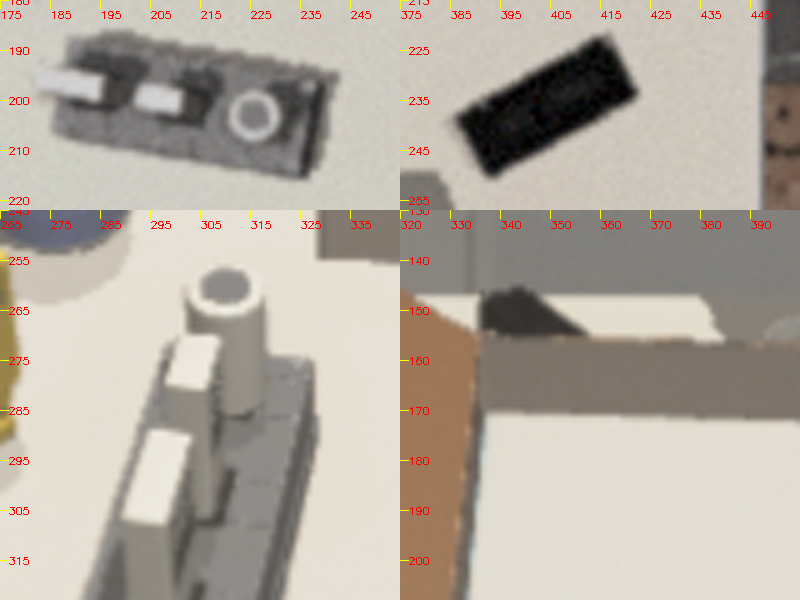

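```bash
cat > h.py <<'E'
import cv2,numpy as np,pickle
from scipy.spatial.transform import Rotation as R
from scipy.optimize import least_squares
np.set_printoptions(suppress=True,precision=4)
C={n:pickle.load(open(n+".pkl","rb")) for n in("side","top")}
def proj(n,P):
    c=C[n];Rm=R.from_euler("xyz",c["orientation"]).as_matrix().T
    return cv2.projectPoints(np.float64(P).reshape(-1,1,3),cv2.Rodrigues(Rm)[0],-Rm@c["origin"],c["K"],np.float64(c["distortion"]))[0][:,0]
def tri(ps,pt):
    return least_squares(lambda p:np.r_[proj("side",p)[0]-ps,proj("top",p)[0]-pt],[.45,.1,.1])
def box(x,y,yaw,w,l,z0,z1):
    return np.array([[x+np.cos(yaw)*a-np.sin(yaw)*b,y+np.sin(yaw)*a+np.cos(yaw)*b,z] for a in(-w/2,w/2) for b in(-l/2,l/2) for z in(z0,z1)])
E
python3 - <<'E'
from h import *
L=[]
for nm,ps,pt in[("wide",(296.6,298),(189,196.6)),("narrow",(303.8,275.2),(207,199.8)),("round",(310,261),(225.8,203.2))]:
    r=tri(ps,pt);print(nm,r.x,r.fun);L.append(r.x)
d=L[0]-L[2];print("dock len",np.hypot(*d[:2]),"yaw",np.arctan2(-d[0],d[1]))
T=C["top"]["color"]
m=(T.max(2)<70).astype(np.uint8);m[:215]=0;m[256:]=0;m[:,:375]=0;m[:,435:]=0
cnt=max(cv2.findContours(m,0,2)[0],key=cv2.contourArea)
print("case px",cv2.minAreaRect(cnt),cv2.boundingRect(cnt))
S=8
def feat(c,a=None):
    M=cv2.moments(c);return np.array([M["m10"]/M["m00"],M["m01"]/M["m00"],100*.5*np.arctan2(2*M["mu11"],M["mu20"]-M["mu02"])]),M["m00"]
fm,am=feat(np.argwhere(0*m)if 0 else m) if 0 else (lambda M:(np.array([M["m10"]/M["m00"],M["m01"]/M["m00"],50*np.arctan2(2*M["mu11"],M["mu20"]-M["mu02"])]),M["m00"]))(cv2.moments((lambda z:cv2.drawContours(z,[cnt],-1,1,-1))(np.zeros_like(m)),True))
f=lambda p:feat(cv2.convexHull(np.float32(proj("top",box(*p,.049,.112,0,.052)))))
r=least_squares(lambda p:f(p)[0]-fm,[.37,-.27,.4],diff_step=1e-3)
print("case",r.x,r.fun,am,f(r.x)[1])
# carton heights etc
for nm,ps,pt in[("carton far-left rim",(336,157),(0,0))]:pass
c=T[210:256,375:437].astype(float);c=np.clip(c*5,0,255).astype(np.uint8)
s=C["side"]["color"][140:165,320:400].astype(float);s=np.clip(s*2.5,0,255).astype(np.uint8)
a=cv2.resize(c,None,fx=9,fy=9,interpolation=2)
b=cv2.resize(s,(558,174),interpolation=2)
cv2.imwrite("pics/c2.png",np.vstack([a,b])[:,:,::-1])
E
```

```text
wide [0.5807 0.3986 0.1119] [ 0.0611  0.0035 -0.0013 -0.1108]
narrow [0.5719 0.3435 0.1121] [ 0.0395  0.0022 -0.0001 -0.0672]
round [0.5638 0.2888 0.0975] [ 0.0594  0.0032  0.0008 -0.0952]
dock len 0.11106960576508026 yaw -0.15299198785574702
case px ((403.8160705566406, 235.7688751220703), (13.598000526428223, 33.509361267089844), 60.945396423339844) (387, 223, 35, 27)
case [ 0.474  -0.2747  0.5271] [-0.  0. -0.] 445.0 618.8906574882567
```

View pics/c2.png

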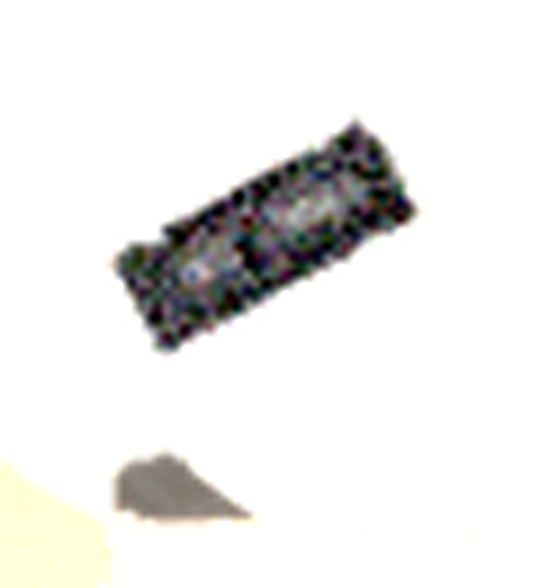

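Run:
```python
from h import *
r=tri((344.8,146),(422.2,234));print("corner",r.x,r.fun)
# sub-pixel silhouette area via soft matting: bg ~ white ~ local, case ~ dark
T=C["top"]["color"].astype(float).mean(2)
reg=T[215:257,382:430];bg=np.median(reg[reg>150]);dk=np.median(reg[reg<60]);al=np.clip((bg-reg)/(bg-dk),0,1);al[al<.12]=0
yy,xx=np.mgrid[215:257,382:430]
al[(xx<388)&(yy>244)]=0
print(bg,dk,"area",al.sum())
tgt=al
def render(p):
    x,y,yaw,tw,tl=p
    P=np.vstack([box(x,y,yaw,.049,.112,0,.0001),box(x,y,yaw,tw,tl,.0519,.052)])
    h=cv2.convexHull(np.float32(proj("top",P)))[:,0]
    im=np.zeros((42*16,48*16),np.uint8)
    cv2.fillConvexPoly(im,np.int32(np.round((h-[382-.5,215-.5])*16)),255)
    im=cv2.resize(im.astype(float)/255,(48,42),interpolation=cv2.INTER_AREA)
    return cv2.GaussianBlur(im,(0,0),.6)
from scipy.optimize import minimize
for nm,fix in(("free",None),("same",(.049,.112)),("plus4",(.057,.12)),("minus4",(.045,.108))):
    g=lambda p:((render(p if fix is None else [*p,*fix])-tgt)**2).sum()
    p0=[.474,-.27,.527]+([] if fix else [.049,.112])
    r=minimize(g,p0,method="Nelder-Mead",options=dict(initial_simplex=np.vstack([p0]+[np.array(p0)+np.eye(len(p0))[i]*.006*(5 if i==2 else 1) for i in range(len(p0))]),maxiter=600))
    x=r.x;w=fix or x[3:]
    c=box(x[0],x[1],x[2],*w,0,.052)[1];
    print(nm,x,r.fun,"corner -x-y",c,proj("side",c))
```

```text
corner [ 0.4812 -0.3303  0.0479] [-0.0332 -0.0013 -0.002   0.0323]
197.33333333333334 17.0 area 490.45841035120145
free [ 0.4733 -0.279   0.515   0.0369  0.0987] 5.359171818569278 corner -x-y [ 0.4815 -0.331   0.052 ] [[344.683  144.7713]]
same [ 0.474  -0.2744  0.5145] 55.64656447770925 corner -x-y [ 0.4803 -0.3352  0.052 ] [[345.0268 144.2283]]
plus4 [ 0.475  -0.2711  0.5134] 117.0866210092347 corner -x-y [ 0.4796 -0.3374  0.052 ] [[345.2159 143.9446]]
minus4 [ 0.474  -0.2753  0.5216] 32.8663484149948 corner -x-y [ 0.4814 -0.3333  0.052 ] [[344.6905 144.4643]]
```

Top view: wide logger at (189,197), narrow at (207,200), round at (226,203). The case at (404,236) has its short bay lower-left (+y) and its long bay upper-right. The case fit is consistent in both views, so I'm moving now.

```bash
cat > go.py <<'E'
import sys,numpy as np
from cell import bot
from scipy.spatial.transform import Rotation as R
# target TCP x y z yaw -> remaining shift (tool axes, normalised), turn
t=[float(v) for v in sys.argv[1:5]]
s=bot.state();Rm=R.from_euler("xyz",s["tcp_rot"]);Rt=R.from_euler("xyz",[np.pi,0,t[3]])
np.set_printoptions(suppress=True,precision=4)
print("pos",s["position"],s["tcp_rot"],"t",s["clock"],"w",s["width"],"F",s["force"],s["finger_force"])
print("shift(now axes)",Rm.inv().apply(np.array(t[:3])-s["position"])/.2,"shift(after turn)",Rt.inv().apply(np.array(t[:3])-s["position"])/.2,"turn",(Rm.inv()*Rt).as_rotvec()/2/np.pi)
E
python3 -m handwheel '[[0,0,-0.045,0,0,-0.0197,1],[0,0,-0.045,0,0,-0.0197,1],[0,0,-0.045,0,0,-0.0197,1],[0,0,-0.045,0,0,-0.0197,1],[0,0,-0.045,0,0,-0.0197,1],[0,0,-0.045,0,0,-0.0197,1],[0,0,-0.045,0,0,-0.0197,1],[0,0,-0.045,0,0,-0.0197,1],[0,0,0,0,0,0,1]]' && python3 -m handwheel '[[0.157,0.0353,0,0,0,0,1],[0.157,0.0353,0,0,0,0,1],[0.157,0.0353,0,0,0,0,1],[0.157,0.0353,0,0,0,0,1],[0.157,0.0353,0,0,0,0,1],[0.157,0.0353,0,0,0,0,1],[0.157,0.0353,0,0,0,0,1],[0.157,0.0353,0,0,0,0,1],[0.157,0.0353,0,0,0,0,1],[0.157,0.0353,0,0,0,0,1],[0,0,0,0,0,0,1]]'; python3 go.py .5807 .3986 .2 1.418
```

```text
clock: 0.85
position: [0.2283, -0.5007, 0.3047]
tcp_rot: [3.141, 0.002, 1.424]
force: [1.1, 0.7, 1.0]
width: 0.992
finger_force: 0.0
clock: 1.77
position: [0.3468, -0.1972, 0.3029]
tcp_rot: [3.141, -0.001, 1.417]
force: [-0.7, -1.2, 0.8]
width: 0.999
finger_force: 0.0
pos [ 0.3468 -0.1972  0.3029] [ 3.1414 -0.0009  1.4168] t 1.7667 w 0.9986221803490529 F [-0.6774 -1.2298  0.8183] 0.0
shift(now axes) [3.1225 0.6988 0.5174] shift(after turn) [3.1221 0.7027 0.5146] turn [ 0.     -0.0001 -0.0002]
```

```bash
python3 -m handwheel '[[0.156,0.035,0,0,0,0,1],[0.156,0.035,0,0,0,0,1],[0.156,0.035,0,0,0,0,1],[0.156,0.035,0,0,0,0,1],[0.156,0.035,0,0,0,0,1],[0.156,0.035,0,0,0,0,1],[0.156,0.035,0,0,0,0,1],[0.156,0.035,0,0,0,0,1],[0.156,0.035,0,0,0,0,1],[0.156,0.035,0,0,0,0,1]]' && python3 -m handwheel '[[0.156,0.035,0,0,0,0,1],[0.156,0.035,0,0,0,0,1],[0.156,0.035,0,0,0,0,1],[0.156,0.035,0,0,0,0,1],[0.156,0.035,0,0,0,0,1],[0.156,0.035,0.05,0,0,0,1],[0.156,0.035,0.1,0,0,0,1],[0.156,0.035,0.1,0,0,0,1],[0.156,0.035,0.1,0,0,0,1],[0.156,0.035,0.1,0,0,0,1],[0,0,0,0,0,0,1],[0,0,0,0,0,0,1]]'; python3 go.py .5807 .3986 .078 1.418
```

```text
clock: 2.6
position: [0.4627, 0.0982, 0.3026]
tcp_rot: [-3.141, 0.0, 1.414]
force: [-0.1, -0.4, -0.3]
width: 1.001
finger_force: 0.0
clock: 3.6
position: [0.5787, 0.395, 0.2093]
tcp_rot: [-3.137, 0.004, 1.416]
force: [-0.2, -0.6, 1.2]
width: 0.999
finger_force: 0.0
pos [0.5787 0.395  0.2093] [-3.1375  0.0036  1.4158] t 3.6 w 0.9994967106581063 F [-0.2191 -0.5992  1.1793] 0.0
shift(now axes) [0.0217 0.0101 0.6561] shift(after turn) [0.0194 0.0074 0.6563] turn [-0.0007  0.0006 -0.0004]
```

```bash
python3 -m handwheel '[[0.01,0.004,0.1,0,0,0,1],[0.01,0.004,0.1,0,0,0,1],[0,0,0.1,0,0,0,1],[0,0,0.1,0,0,0,1],[0,0,0.1,0,0,0,1],[0,0,0.08,0,0,0,1],[0,0,0.07,0,0,0,1],[0,0,0,0,0,0,1],[0,0,0,0,0,0,1]]' && python3 -m handwheel '[[0,0,0,0,0,0,-1],[0,0,0,0,0,0,-1],[0,0,0,0,0,0,-1],[0,0,0,0,0,0,-1],[0,0,0,0,0,0,-1],[0,0,0,0,0,0,-1],[0,0,0,0,0,0,-1],[0,0,0,0,0,0,-1]]'; python3 go.py .5807 .3986 .078 1.418
```

```text
clock: 4.35
position: [0.5815, 0.3978, 0.0839]
tcp_rot: [3.141, -0.0, 1.416]
force: [0.8, -0.6, 0.1]
width: 1.001
finger_force: 0.0
clock: 5.02
position: [0.5813, 0.3984, 0.0836]
tcp_rot: [3.141, -0.0, 1.418]
force: [-0.8, -0.1, 2.9]
width: 0.179
finger_force: 58.6
pos [0.5813 0.3984 0.0836] [ 3.1414 -0.0002  1.418 ] t 5.0167 w 0.17861163435926644 F [-0.8131 -0.1271  2.9133] 58.57800364494324
shift(now axes) [ 0.0006 -0.003   0.0279] shift(after turn) [ 0.0006 -0.003   0.0279] turn [ 0. -0.  0.]
```

```bash
python3 -m handwheel '[[0,0,-0.02,0,0,0,-1],[0,0,-0.02,0,0,0,-1],[0,0,-0.02,0,0,0,-1],[0,0,-0.03,0,0,0,-1],[0,0,-0.03,0,0,0,-1],[0,0,-0.05,0,0,0,-1],[0,0,-0.05,0,0,0,-1],[0,0,0,0,0,0,-1]]' && python3 -m handwheel '[[0,0,-0.1,0,0,0,-1],[0,0,-0.1,0,0,0,-1],[0,0,-0.1,0,0,0,-1],[0,0,-0.1,0,0,0,-1],[0,0,-0.1,0,0,0,-1],[0,0,-0.1,0,0,0,-1],[0,0,-0.1,0,0,0,-1],[0,0,-0.1,0,0,0,-1],[0,0,-0.1,0,0,0,-1],[0,0,-0.1,0,0,0,-1],[0,0,0,0,0,0,-1],[0,0,0,0,0,0,-1]]'; python3 go.py .4829 -.296 .3 2.086
python3 - <<'E'
from cell import bot
import cv2,pickle
c=bot.camera("side");pickle.dump(c["color"],open("s1.pkl","wb"))
cv2.imwrite("pics/s1.png",cv2.resize(c["color"][60:360,180:440,::-1],None,fx=2,fy=2,interpolation=2))
E
```

```text
clock: 5.68
position: [0.5821, 0.3989, 0.1309]
tcp_rot: [3.138, -0.003, 1.418]
force: [-0.6, 0.0, 0.2]
width: 0.175
finger_force: 61.0
clock: 6.68
position: [0.5813, 0.3984, 0.3281]
tcp_rot: [3.14, -0.001, 1.418]
force: [-0.3, 0.0, -1.2]
width: 0.179
finger_force: 61.0
pos [0.5813 0.3984 0.3281] [ 3.1401 -0.0013  1.4181] t 6.6833 w 0.1789148085060057 F [-0.3365  0.0341 -1.1508] 60.9893274307251
shift(now axes) [-3.5067  0.0414  0.1361] shift(after turn) [-2.7789 -2.139   0.1406] turn [ 0.0003 -0.0001 -0.1063]
```

View pics/s1.png

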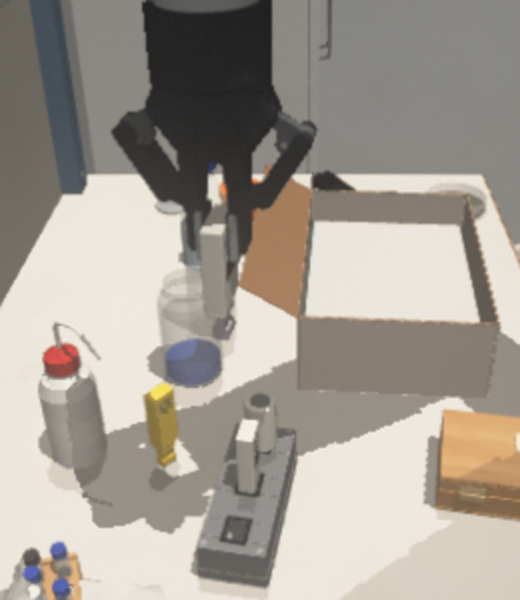

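The wide logger hangs upright between the fingers, tongue end at crop (222,322), and its socket at (236,530) is empty. The other two loggers are still seated.

```bash
python3 -m handwheel '[[-0.16,0.002,0,0,0,0,-1],[-0.16,0.002,0,0,0,0,-1],[-0.16,0.002,0,0,0,0,-1],[-0.16,0.002,0,0,0,0,-1],[-0.16,0.002,0,0,0,0,-1],[-0.16,0.002,0,0,0,0,-1],[-0.16,0.002,0,0,0,0,-1],[-0.16,0.002,0,0,0,0,-1],[-0.16,0.002,0,0,0,0,-1],[-0.16,0.002,0,0,0,0,-1],[-0.16,0.002,0,0,0,0,-1]]' && python3 -m handwheel '[[-0.16,0.002,0,0,0,0,-1],[-0.16,0.002,0,0,0,0,-1],[-0.16,0.002,0,0,0,0,-1],[-0.16,0.002,0,0,0,0,-1],[-0.16,0.002,0,0,0,0,-1],[-0.16,0.002,0,0,0,0,-1],[-0.16,0.002,0,0,0,0,-1],[-0.16,0.002,0,0,0,0,-1],[-0.16,0.002,0,0,0,0,-1],[-0.16,0.002,0,0,0,0,-1],[-0.14,0.002,0,0,0,0,-1]]' && python3 -m handwheel '[[0,0,0,0,0,-0.0177,-1],[0,0,0,0,0,-0.0177,-1],[0,0,0,0,0,-0.0177,-1],[0,0,0,0,0,-0.0177,-1],[0,0,0,0,0,-0.0177,-1],[0,0,0,0,0,-0.0177,-1],[0,0,0,0,0,0,-1],[0,0,0,0,0,0,-1]]'; python3 go.py .4829 -.296 .14 2.086
```

```text
clock: 7.65
position: [0.5311, 0.0483, 0.3258]
tcp_rot: [-3.14, 0.0, 1.418]
force: [1.2, 0.4, -1.4]
width: 0.177
finger_force: 60.9
clock: 8.57
position: [0.4825, -0.2965, 0.3257]
tcp_rot: [-3.14, -0.001, 1.418]
force: [0.2, 1.0, -1.1]
width: 0.176
finger_force: 60.9
clock: 9.23
position: [0.4832, -0.2947, 0.3262]
tcp_rot: [-3.141, -0.002, 2.082]
force: [-0.2, -0.7, -1.0]
width: 0.178
finger_force: 60.9
pos [ 0.4832 -0.2947  0.3262] [-3.1409 -0.0015  2.0818] t 9.2333 w 0.1776874770356475 F [-0.21   -0.7142 -1.0364] 60.87027311325073
shift(now axes) [-0.0063 -0.0039  0.931 ] shift(after turn) [-0.0049 -0.0045  0.931 ] turn [-0.0001 -0.0002 -0.0007]
```

```bash
python3 -m handwheel '[[-0.005,-0.004,0.1,0,0,-0.0007,-1],[0,0,0.1,0,0,0,-1],[0,0,0.1,0,0,0,-1],[0,0,0.1,0,0,0,-1],[0,0,0.1,0,0,0,-1],[0,0,0.1,0,0,0,-1],[0,0,0.1,0,0,0,-1],[0,0,0.1,0,0,0,-1],[0,0,0.08,0,0,0,-1],[0,0,0.05,0,0,0,-1],[0,0,0,0,0,0,-1]]' && python3 -m handwheel '[[0,0,0.025,0,0,0,-1],[0,0,0.025,0,0,0,-1],[0,0,0.025,0,0,0,-1],[0,0,0.025,0,0,0,-1],[0,0,0.025,0,0,0,-1],[0,0,0.025,0,0,0,-1],[0,0,0.025,0,0,0,-1],[0,0,0.025,0,0,0,-1],[0,0,0,0,0,0,-1],[0,0,0,0,0,0,-1]]'; python3 go.py .4829 -.296 .0716 2.086
```

```text
clock: 10.15
position: [0.4823, -0.2955, 0.1389]
tcp_rot: [-3.14, -0.004, 2.087]
force: [-0.1, 0.8, -1.5]
width: 0.179
finger_force: 60.9
clock: 10.98
position: [0.4832, -0.2961, 0.1011]
tcp_rot: [-3.141, -0.0, 2.09]
force: [-1.2, 0.7, -2.0]
width: 0.175
finger_force: 60.9
pos [ 0.4832 -0.2961  0.1011] [-3.1414 -0.0004  2.0897] t 10.9833 w 0.1750125845343716 F [-1.1886  0.6837 -2.0201] 60.877336263656616
shift(now axes) [ 0.0011 -0.0009  0.1473] shift(after turn) [ 0.0011 -0.0009  0.1473] turn [-0.     -0.0001  0.0006]
```

Tongue is inside without contact. Continue slowly as the body enters.

```bash
python3 -m handwheel '[[0,0,0.015,0,0,0,-1],[0,0,0.015,0,0,0,-1],[0,0,0.015,0,0,0,-1],[0,0,0.015,0,0,0,-1],[0,0,0.015,0,0,0,-1],[0,0,0,0,0,0,-1]]' && python3 -m handwheel '[[0,0,0.012,0,0,0,-1],[0,0,0.012,0,0,0,-1],[0,0,0.012,0,0,0,-1],[0,0,0,0,0,0,-1]]'; python3 go.py .4829 -.296 .0716 2.086
```

```text
clock: 11.48
position: [0.4831, -0.2961, 0.0857]
tcp_rot: [-3.141, -0.001, 2.09]
force: [0.7, -0.0, -0.5]
width: 0.179
finger_force: 61.0
clock: 11.82
position: [0.4836, -0.2966, 0.079]
tcp_rot: [3.141, 0.002, 2.09]
force: [2.9, -4.0, -1.4]
width: 0.177
finger_force: 60.7
pos [ 0.4836 -0.2966  0.079 ] [3.1411 0.0016 2.0896] t 11.8167 w 0.1772352677456787 F [ 2.9039 -3.957  -1.3742] 60.71059584617615
shift(now axes) [ 0.0045 -0.0014  0.0372] shift(after turn) [ 0.0044 -0.0014  0.0372] turn [0.0001 0.0003 0.0006]
```

```bash
python3 -m handwheel '[[-0.005,0,0,0,0,0,-1],[0,0,0.01,0,0,0,-1],[0,0,0.01,0,0,0,-1],[0,0,0.01,0,0,0,-1],[0,0,0,0,0,0,-1]]' && python3 -m handwheel '[[0,0,0.008,0,0,0,-1],[0,0,0.005,0,0,0,-1],[0,0,0,0,0,0,-1]]'; python3 go.py .4829 -.296 .0716 2.086
```

```text
clock: 12.23
position: [0.4835, -0.2969, 0.0725]
tcp_rot: [-3.141, -0.001, 2.09]
force: [0.9, -2.1, -1.0]
width: 0.177
finger_force: 60.8
clock: 12.48
position: [0.4839, -0.2971, 0.0715]
tcp_rot: [3.141, 0.001, 2.09]
force: [-3.3, 1.6, 11.1]
width: 0.18
finger_force: 62.7
pos [ 0.4839 -0.2971  0.0715] [3.1414 0.0006 2.0898] t 12.4833 w 0.1800389158186337 F [-3.3345  1.5942 11.0654] 62.71358013153076
shift(now axes) [ 0.0073 -0.0016 -0.0006] shift(after turn) [ 0.0073 -0.0016 -0.0006] turn [0.     0.0001 0.0006]
```

```bash
python3 -m handwheel '[[0,0,0,0,0,0,1],[0,0,0,0,0,0,1],[0,0,0,0,0,0,1],[0,0,0,0,0,0,1],[0,0,0,0,0,0,1],[0,0,-0.02,0,0,0,1],[0,0,-0.05,0,0,0,1],[0,0,-0.1,0,0,0,1],[0,0,-0.13,0,0,0,1],[0,0,-0.13,0,0,0,1],[0,0,-0.13,0,0,0,1]]' && python3 -m handwheel '[[0,0,-0.13,0,0,0,1],[0,0,-0.13,0,0,0,1],[0,0,-0.13,0,0,0,1],[0,0,-0.13,0,0,0,1],[0,0,0,0,0,0.0178,1],[0,0,0,0,0,0.0178,1],[0,0,0,0,0,0.0178,1],[0,0,0,0,0,0.0178,1],[0,0,0,0,0,0.0178,1],[0,0,0,0,0,0.0178,1],[0,0,0,0,0,0,1],[0,0,0,0,0,0,1]]'; python3 go.py .5722 .3435 .3 1.418
```

```text
clock: 13.4
position: [0.4836, -0.2969, 0.1847]
tcp_rot: [3.141, 0.001, 2.09]
force: [0.5, -0.2, 0.1]
width: 0.996
finger_force: 0.0
clock: 14.4
position: [0.4836, -0.297, 0.2872]
tcp_rot: [3.141, 0.0, 1.422]
force: [0.2, 0.1, 0.2]
width: 1.001
finger_force: 0.0
pos [ 0.4836 -0.297   0.2872] [3.141  0.0003 1.4221] t 14.4 w 1.000714811907385 F [0.2381 0.1201 0.1676] 0.0
shift(now axes) [ 3.2326 -0.0364 -0.065 ] shift(after turn) [ 3.2324 -0.0497 -0.064 ] turn [0.0001 0.     0.0007]
```

```bash
python3 -m handwheel '[[0.16,-0.002,0,0,0,0.0007,1],[0.16,-0.002,0,0,0,0,1],[0.16,-0.002,0,0,0,0,1],[0.16,-0.002,0,0,0,0,1],[0.16,-0.002,0,0,0,0,1],[0.16,-0.002,0,0,0,0,1],[0.16,-0.002,0,0,0,0,1],[0.16,-0.002,0,0,0,0,1],[0.16,-0.002,0,0,0,0,1],[0.16,-0.002,0,0,0,0,1]]' && python3 -m handwheel '[[0.16,-0.002,0,0,0,0,1],[0.16,-0.002,0,0,0,0,1],[0.16,-0.002,0,0,0,0,1],[0.16,-0.002,0,0,0,0,1],[0.16,-0.002,0,0,0,0,1],[0.16,-0.002,0,0,0,0,1],[0.16,-0.002,0,0,0,0,1],[0.16,-0.002,0,0,0,0,1],[0.16,-0.002,0,0,0,0,1],[0.16,-0.002,0,0,0,0,1],[0.03,-0.003,0,0,0,0,1],[0,0,0,0,0,0,1]]'; python3 go.py .5722 .3435 .0836 1.418
python3 - <<'E'
from cell import bot
import cv2
c=bot.camera("top")["color"][:,:,::-1]
cv2.imwrite("pics/t1.png",cv2.resize(c[205:265,370:440],None,fx=8,fy=8,interpolation=2))
E
```

```text
clock: 15.23
position: [0.5294, 0.0213, 0.287]
tcp_rot: [3.141, -0.0, 1.419]
force: [0.2, -0.0, 0.8]
width: 1.001
finger_force: 0.0
clock: 16.23
position: [0.5753, 0.3442, 0.2859]
tcp_rot: [-3.141, 0.0, 1.42]
force: [0.4, 0.3, -0.5]
width: 0.997
finger_force: 0.0
pos [0.5753 0.3442 0.2859] [-3.1409  0.0004  1.42  ] t 16.2333 w 0.9970649196062893 F [ 0.4475  0.295  -0.4994] 0.0
shift(now axes) [-0.0055 -0.0143  1.0115] shift(after turn) [-0.0059 -0.015   1.0115] turn [-0.0001  0.0001  0.0003]
```

View pics/t1.png

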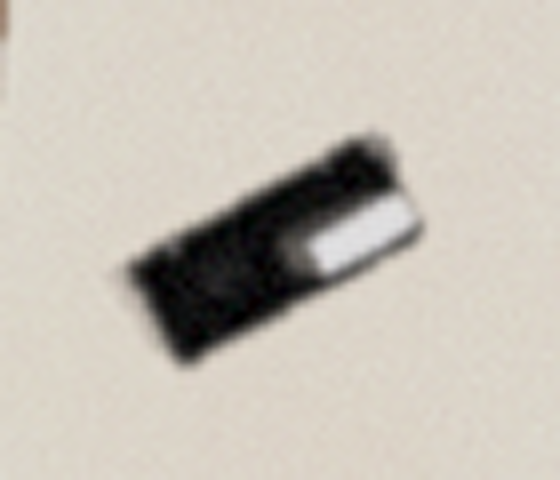

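```bash
python3 - <<'E'
from h import *
print(proj("top",[[.4837,-.297,.103],[.4837,-.297,.006],[.4733,-.279,.052],[.4733,-.279,0]]))
T=C["top"]["color"]
E
python3 -m handwheel '[[-0.003,-0.007,0.1,0,0,0,1],[-0.003,-0.007,0.1,0,0,0,1],[0,0,0.1,0,0,0,1],[0,0,0.1,0,0,0,1],[0,0,0.1,0,0,0,1],[0,0,0.1,0,0,0,1],[0,0,0.1,0,0,0,1],[0,0,0.1,0,0,0,1],[0,0,0.1,0,0,0,1],[0,0,0.07,0,0,0,1],[0,0,0.04,0,0,0,1],[0,0,0,0,0,0,1]]' && python3 -m handwheel '[[0,0,0,0,0,0,-1],[0,0,0,0,0,0,-1],[0,0,0,0,0,0,-1],[0,0,0,0,0,0,-1],[0,0,0,0,0,0,-1],[0,0,0,0,0,0,-1],[0,0,0,0,0,0,-1],[0,0,0,0,0,0,-1]]';python3 go.py .5722 .3435 .0836 1.418
```

```text
[[415.6175 232.982 ]
 [409.1085 233.0572]
 [406.4333 236.1841]
 [403.2633 236.1168]]
clock: 17.28
position: [0.5725, 0.3407, 0.0832]
tcp_rot: [-3.14, 0.001, 1.414]
force: [0.4, -0.0, 0.3]
width: 1.0
finger_force: 0.0
clock: 17.95
position: [0.5729, 0.3418, 0.0849]
tcp_rot: [3.141, -0.0, 1.414]
force: [-1.2, 0.3, 4.3]
width: 0.178
finger_force: 58.4
pos [0.5729 0.3418 0.0849] [ 3.1412 -0.0003  1.4144] t 17.95 w 0.17788764688862965 F [-1.2083  0.2714  4.3019] 58.35895121097565
shift(now axes) [ 0.0077 -0.0049  0.0067] shift(after turn) [ 0.0077 -0.0049  0.0067] turn [ 0.0001 -0.0001 -0.0006]
```

```bash
python3 -m handwheel '[[0,0,-0.02,0,0,0,-1],[0,0,-0.02,0,0,0,-1],[0,0,-0.02,0,0,0,-1],[0,0,-0.03,0,0,0,-1],[0,0,-0.03,0,0,0,-1],[0,0,-0.05,0,0,0,-1],[0,0,-0.05,0,0,0,-1],[0,0,0,0,0,0,-1]]' && python3 -m handwheel '[[0,0,-0.1,0,0,0,-1],[0,0,-0.1,0,0,0,-1],[0,0,-0.1,0,0,0,-1],[0,0,-0.1,0,0,0,-1],[0,0,-0.1,0,0,0,-1],[0,0,-0.1,0,0,0,-1],[0,0,-0.1,0,0,0,-1],[0,0,-0.1,0,0,0,-1],[0,0,-0.1,0,0,0,-1],[0,0,-0.1,0,0,0,-1],[0,0,0,0,0,0,-1],[0,0,0,0,0,0,-1]]'; python3 go.py .4617 -.2583 .3 2.088
python3 - <<'E'
from cell import bot
import cv2
c=bot.camera("side")["color"]
cv2.imwrite("pics/s2.png",cv2.resize(c[60:360,180:440,::-1],None,fx=2,fy=2,interpolation=2))
E
```

```text
clock: 18.62
position: [0.5737, 0.3422, 0.1318]
tcp_rot: [3.138, -0.003, 1.414]
force: [0.3, 0.7, 0.0]
width: 0.176
finger_force: 61.2
clock: 19.62
position: [0.5729, 0.3418, 0.3292]
tcp_rot: [3.14, -0.001, 1.414]
force: [0.8, -0.3, -1.0]
width: 0.176
finger_force: 61.2
pos [0.5729 0.3418 0.3292] [ 3.1401 -0.0011  1.4143] t 19.6167 w 0.17565938490853716 F [ 0.8009 -0.2729 -1.0478] 61.19600772857666
shift(now axes) [-3.0507 -0.0818  0.1426] shift(after turn) [-2.3331 -1.9669  0.1461] turn [ 0.0003 -0.0001 -0.1072]
```

View pics/s2.png

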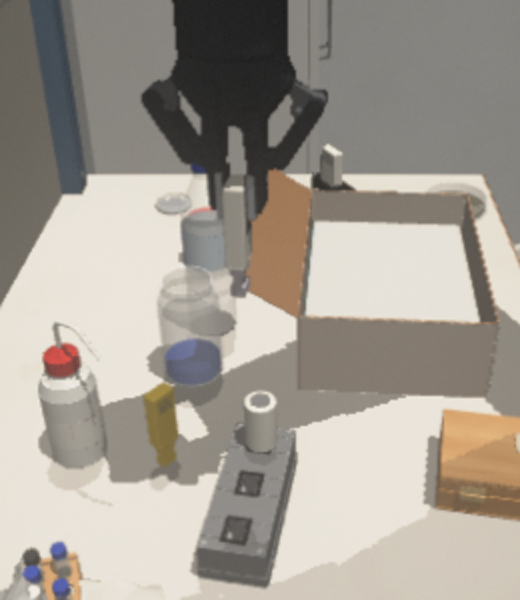

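The narrow logger hangs in the grip at crop (236,230). The wide one stands upright in the case at (331,167), and the round one is still plugged in at (260,420).

```bash
python3 -m handwheel '[[-0.16,-0.004,0,0,0,0,-1],[-0.16,-0.004,0,0,0,0,-1],[-0.16,-0.004,0,0,0,0,-1],[-0.16,-0.004,0,0,0,0,-1],[-0.16,-0.004,0,0,0,0,-1],[-0.16,-0.004,0,0,0,0,-1],[-0.16,-0.004,0,0,0,0,-1],[-0.16,-0.004,0,0,0,0,-1],[-0.16,-0.004,0,0,0,0,-1],[-0.16,-0.004,0,0,0,0,-1]]' && python3 -m handwheel '[[-0.16,-0.004,0,0,0,0,-1],[-0.16,-0.004,0,0,0,0,-1],[-0.16,-0.004,0,0,0,0,-1],[-0.16,-0.004,0,0,0,0,-1],[-0.16,-0.004,0,0,0,0,-1],[-0.16,-0.004,0,0,0,0,-1],[-0.16,-0.004,0,0,0,0,-1],[-0.16,-0.005,0,0,0,0,-1],[-0.16,-0.005,0,0,0,0,-1],[0,0,0,0,0,0,-1]]' && python3 -m handwheel '[[0,0,0,0,0,-0.0179,-1],[0,0,0,0,0,-0.0179,-1],[0,0,0,0,0,-0.0179,-1],[0,0,0,0,0,-0.0179,-1],[0,0,0,0,0,-0.0179,-1],[0,0,0,0,0,-0.0179,-1],[0,0,0,0,0,0,-1],[0,0,0,0,0,0,-1]]'; python3 go.py .4617 -.2583 .14 2.088
```

```text
clock: 20.5
position: [0.5141, 0.0255, 0.3271]
tcp_rot: [-3.14, 0.0, 1.414]
force: [0.1, -0.4, -1.0]
width: 0.175
finger_force: 61.1
clock: 21.33
position: [0.4611, -0.2604, 0.3265]
tcp_rot: [-3.139, -0.0, 1.411]
force: [-0.6, 0.5, -1.4]
width: 0.179
finger_force: 61.1
clock: 22.0
position: [0.4625, -0.2562, 0.3275]
tcp_rot: [-3.141, -0.001, 2.086]
force: [-0.4, -0.7, -1.2]
width: 0.176
finger_force: 61.1
pos [ 0.4625 -0.2562  0.3275] [-3.1409 -0.0013  2.0857] t 22.0 w 0.17587952968445408 F [-0.4108 -0.6745 -1.2486] 61.11317038536072
shift(now axes) [-0.0087 -0.0081  0.9376] shift(after turn) [-0.0074 -0.0087  0.9376] turn [-0.0001 -0.0002 -0.0004]
```

```bash
python3 -m handwheel '[[-0.008,-0.006,0.1,0,0,-0.0004,-1],[0,0,0.1,0,0,0,-1],[0,0,0.1,0,0,0,-1],[0,0,0.1,0,0,0,-1],[0,0,0.1,0,0,0,-1],[0,0,0.1,0,0,0,-1],[0,0,0.1,0,0,0,-1],[0,0,0.1,0,0,0,-1],[0,0,0.08,0,0,0,-1],[0,0,0.05,0,0,0,-1],[0,0,0,0,0,0,-1]]' && python3 -m handwheel '[[0,0,0.025,0,0,0,-1],[0,0,0.025,0,0,0,-1],[0,0,0.025,0,0,0,-1],[0,0,0.025,0,0,0,-1],[0,0,0.025,0,0,0,-1],[0,0,0.025,0,0,0,-1],[0,0,0.025,0,0,0,-1],[0,0,0.025,0,0,0,-1],[0,0,0,0,0,0,-1],[0,0,0,0,0,0,-1]]'; python3 go.py .4617 -.2583 .0729 2.09
```

```text
clock: 22.92
position: [0.4615, -0.2578, 0.1403]
tcp_rot: [-3.14, -0.003, 2.089]
force: [0.1, 0.5, -0.7]
width: 0.179
finger_force: 61.1
clock: 23.75
position: [0.4623, -0.2584, 0.1023]
tcp_rot: [-3.141, -0.0, 2.092]
force: [0.6, -0.4, -0.3]
width: 0.178
finger_force: 61.1
pos [ 0.4623 -0.2584  0.1023] [-3.1414 -0.0004  2.0916] t 23.75 w 0.1775038231157423 F [ 0.5794 -0.4238 -0.3497] 61.11710786819458
shift(now axes) [ 0.0018 -0.0025  0.1468] shift(after turn) [ 0.0019 -0.0026  0.1468] turn [-0.     -0.0001  0.0003]
```

```bash
python3 -m handwheel '[[0,0,0.015,0,0,0,-1],[0,0,0.015,0,0,0,-1],[0,0,0.015,0,0,0,-1],[0,0,0.015,0,0,0,-1],[0,0,0.015,0,0,0,-1],[0,0,0,0,0,0,-1]]' && python3 -m handwheel '[[0,0,0.012,0,0,0,-1],[0,0,0.012,0,0,0,-1],[0,0,0.012,0,0,0,-1],[0,0,0,0,0,0,-1]]'; python3 go.py .4617 -.2583 .0729 2.09
```

```text
clock: 24.25
position: [0.4621, -0.2583, 0.0868]
tcp_rot: [-3.141, -0.001, 2.092]
force: [0.3, 0.1, -0.1]
width: 0.178
finger_force: 61.1
clock: 24.58
position: [0.4622, -0.2583, 0.0798]
tcp_rot: [-3.141, -0.001, 2.092]
force: [-0.5, 0.7, -0.7]
width: 0.176
finger_force: 61.1
pos [ 0.4622 -0.2583  0.0798] [-3.1413 -0.0006  2.0916] t 24.5833 w 0.17553891845383124 F [-0.5204  0.7117 -0.6943] 61.11652135848999
shift(now axes) [ 0.0013 -0.0022  0.0344] shift(after turn) [ 0.0013 -0.0022  0.0344] turn [-0.     -0.0001  0.0003]
```

```bash
python3 -m handwheel '[[0,0,0.01,0,0,0,-1],[0,0,0.01,0,0,0,-1],[0,0,0.01,0,0,0,-1],[0,0,0,0,0,0,-1]]' && python3 -m handwheel '[[0,0,0.006,0,0,0,-1],[0,0,0.005,0,0,0,-1],[0,0,0,0,0,0,-1]]'; python3 go.py .4617 -.2583 .0729 2.09
```

```text
clock: 24.92
position: [0.4622, -0.2583, 0.0738]
tcp_rot: [-3.141, -0.001, 2.092]
force: [-0.8, -0.5, -1.2]
width: 0.175
finger_force: 61.1
clock: 25.17
position: [0.4627, -0.2586, 0.0729]
tcp_rot: [3.141, 0.001, 2.092]
force: [-2.9, 2.0, 8.7]
width: 0.173
finger_force: 62.6
pos [ 0.4627 -0.2586  0.0729] [3.1412 0.0008 2.0916] t 25.1667 w 0.17333396053235814 F [-2.937   2.0282  8.715 ] 62.61265754699707
shift(now axes) [ 0.0038 -0.0035  0.0002] shift(after turn) [ 0.0038 -0.0036  0.0002] turn [0.0001 0.0001 0.0003]
```

```bash
python3 -m handwheel '[[0,0,0,0,0,0,1],[0,0,0,0,0,0,1],[0,0,0,0,0,0,1],[0,0,0,0,0,0,1],[0,0,0,0,0,0,1],[0,0,-0.02,0,0,0,1],[0,0,-0.05,0,0,0,1],[0,0,-0.1,0,0,0,1],[0,0,-0.13,0,0,0,1],[0,0,-0.13,0,0,0,1],[0,0,-0.13,0,0,0,1],[0,0,-0.13,0,0,0,1]]' && python3 -m handwheel '[[0,0,-0.13,0,0,0,1],[0,0,-0.13,0,0,0,1],[0,0,-0.13,0,0,0,1],[0.12,0.06,0,0,0,0,1],[0.12,0.06,0,0,0,0,1],[0.12,0.06,0,0,0,0,1],[0.12,0.06,0,0,0,0,1],[0.12,0.06,0,0,0,0,1],[0.12,0.06,0,0,0,0,1],[0.12,0.06,0,0,0,0,1],[0.12,0.06,0,0,0,0,1],[0.12,0.06,0,0,0,0,1]]' && python3 -m handwheel '[[0.12,0.06,0,0,0,0,1],[0.12,0.06,0,0,0,0,1],[0.12,0.06,0,0,0,0,1],[0,0,0,0,0,0,1],[0,0,0,0,0,0,1]]'
python3 - <<'E'
from cell import bot
import cv2,numpy as np
t=bot.camera("top")["color"][:,:,::-1];s=bot.camera("side")["color"][:,:,::-1]
cv2.imwrite("pics/f.png",np.vstack([np.hstack([cv2.resize(t[205:265,370:435],(390,360),interpolation=2),cv2.resize(s[120:180,310:375],(390,360),interpolation=2)]),cv2.resize(s[130:400,160:480],(780,658),interpolation=2)[:235]]))
E
```

```text
clock: 26.17
position: [0.4622, -0.2583, 0.2124]
tcp_rot: [3.141, 0.001, 2.092]
force: [0.2, 0.3, 0.3]
width: 1.002
finger_force: 0.0
clock: 27.17
position: [0.4481, -0.016, 0.2891]
tcp_rot: [3.141, 0.001, 2.091]
force: [0.5, 0.3, -0.2]
width: 0.996
finger_force: 0.0
clock: 27.58
position: [0.4438, 0.0639, 0.2889]
tcp_rot: [3.141, 0.0, 2.094]
force: [-0.3, 0.6, -1.1]
width: 1.002
finger_force: 0.0
```

View pics/f.png

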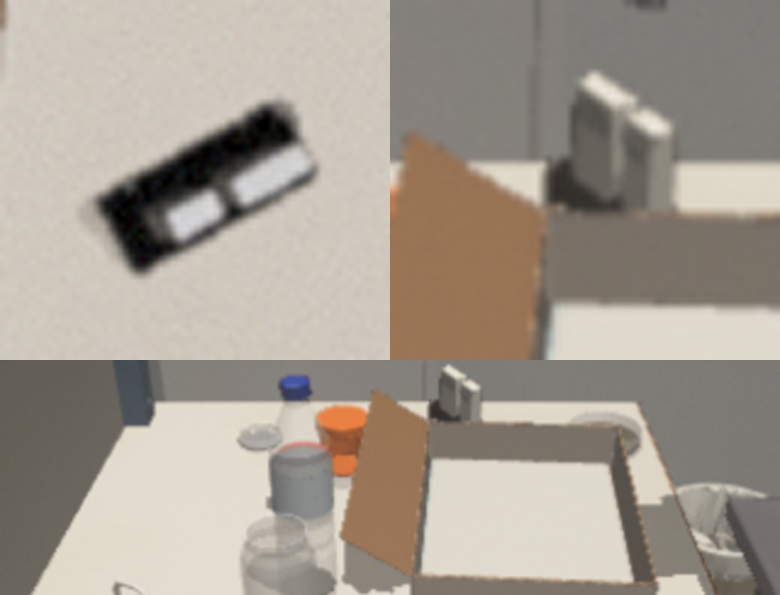

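Both loggers stand upright, aligned and at the same height in their own bays: top crop (195,215) and (272,175), side crop (605,130) and (645,155). The arm is clear, so I'm handing in.

```bash
python3 -c "
from cell import bot
print(bot.hand_in())"
```

```text
the job is handed in; nothing more can be done
None
```

Both flat loggers are upright on the floors of the bays made for their widths, the round logger is still plugged in, and the job was handed in at about 28 s (no verdict was returned).

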